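Walk the speaker bar back onto its felt pads

TASK

Walk the long two-footed speaker bar back onto its two grey felt pads by pivoting it about alternate ends: first swing its left end (left as the robot sees it) round until the left foot is centred on the left pad, while the right end stays where it stands; then swing the right end round until the right foot is centred on the right pad, while the left foot stays on its pad. Keep it standing on the desk all the time (do not pick it up or drag it along as a whole), and let go of it at the end.

Things in the scene. Friction and masses are not known exactly. Their poses are not given: they have to be found in the camera images.
- left_foot (a point): Underside centre of the speaker bar's LEFT (robot's left, +y) foot. Bar: aluminium box, grey grille cloth, grey end caps, 280 long x 50 wide x 60 mm high, 0.7 kg; two rubber feet 40 x 24 mm, centres 240 mm apart, 20 mm from each end, on its centre line. y along bar to left end, x across, z up. Pinch across its width anywhere, over a foot too. The 160 mm bar with black sockets is a power strip.
- right_foot (a point): Underside centre of the RIGHT foot (the -y end) of the same speaker bar, 240 mm from left_foot along the bar's -y; same axes.
- left_pad (a point): Centre, at desk height, of the left felt pad: grey square, 70 x 70 mm, 1.5 mm thick, stuck to the black desk beyond the bar. It lies 240 mm (within about 10 mm) from where the right foot starts, so the left foot reaches it when the bar pivots about the right foot some 40 degrees clockwise seen from above. Axes: y from right pad to left pad, z up.
- right_pad (a point): Centre of the right felt pad, same kind, 240 mm from left_pad along the pads' -y; same axes. The left foot belongs on the left pad, the right foot on the right pad.

How it is judged:
By the outcome, as a careful person would: the job done as asked, in the order asked, and still so for the second after the job is handed in, with the robot touching nothing.
It also fails if it takes over 48 s, if anything falls off the work surface, if the arm or the gripper's body presses on something with over 40 N, if the wrist force passes 120 N, or if a joint passes its speed limit or range.

ROBOT

A 6-joint arm with a two-finger parallel gripper is mounted at the origin on the work surface. World frame = base frame: x ahead of the robot, y to its left, z up, the work surface at z = 0. Lengths are in m, angles in degrees, forces in N, time in s.
With the tool pointing down it reaches from about 0.25 to 0.8 m from the base axis. Payload 3.9 kg.
Tool frame: the origin (TCP) lies midway between the tips of the shut fingers; the grasp point (between the pads) lies 19 mm behind it; y points along the fingers, x is the direction in which the jaws open and shut, and the axes are right-handed (so a half turn about y gives the same grasp; the last joint's range is limited). The gripper opens to 85 mm and grips with 20 to 120 N. Pads are 22 mm wide; open, the fingers measure 114 mm over their backs; the gripper's body (76 mm by 85 mm) begins 54 mm behind the grasp point. The pads swing forward as they close: fully open they stand 13 mm farther back than shut.
Start: joints at [-74.886, 14.897, -7.913, 67.191, 0, 90], TCP at [0.137, -0.507, 0.231] pointing down, gripper open.
Joint ranges: [-159.42, 159.42], [-47.68, 98.78], [-73.54, 78.23], [-108.79, 121.32], [-90, 84.71], [-180, 180]. Speed limits (degrees/s): [147.25, 147.25, 180, 180, 180, 180].

INTERFACE

Orientations are given as a 3x3 rotation matrix whose columns are the frame's x, y, z axes.
In Python, from bench import monitor, snapshot, r gives the robot as it stands.
- The arm moves only by the tool play_rows, never from a script. Its arguments are lists of equal length, an entry for each row: "angular": the turn, a rotation vector about the world's x, y, z in rad, a list of three; "offset": the shift along the world's x, y, z in m, a list of three; "gripper": the opening, from -1 (shut) to 1 (fully open). In form: {"angular": [[wx, wy, wz], ...], "offset": [[x, y, z], ...], "gripper": [gripper, ...]}. A call has 1 to 20 rows; each row shifts and turns the commanded pose from where the row before left it; what a row does not reach is not made up. A row lasts 1/8 s, in which the tool goes at most 62.5 mm and 10.7 degrees, less where a joint would pass 70% of its speed; a pose out of reach is approached as far as the arm can. A call with a gripper value outside its range is refused whole. The fingers move at their own pace and stop on an object; the grip force is fixed at half the most. Time passes only in rows, so rows that do not move let the fingers close. It gives the time, the measured TCP pose, the force and the opening at its end, in the units of the state.
- monitor.get_obs(): the state, without advancing time (a new reading comes with each control period).
- snapshot(name): name is "scene" or "top"; returns a dict with "image" (480x640x3 uint8, blue, green, red), "fx", "fy", "cx", "cy" (pixels), "k1" (the pictures are not rectified: a ray, as slopes to the right and down, at radius r is drawn at 1 + k1 r^2 times it, then the intrinsics apply), "extrinsics" (4x4, takes a point from camera to world coordinates). Camera axes: x right, y down, z forward; pixel columns grow to the right and rows downward; lengths in m; the calibration is good to about 2 mm. A picture is of the moment at which its call begins. There is no depth.
- r.sign_off(): hands the job in, once; it reports no verdict.
The state is a dict: "t": time; "joint_positions": joint angles; "qd": joint speeds; "effort": joint torques, N m; "tcp_pos": TCP position; "orientation": TCP orientation; "ft_force": force on the tool from outside, world axes, zero at the start; "moment": the same for the moment, N m; "width": finger opening in m.
Only numpy, scipy, OpenCV 4.12 (cv2) and the standard library are available. Lean on these libraries where they do the work, as an engineer would, in place of code of your own. Each camera call takes 0.05 s, during which the arm holds its last target. There are 200 camera calls.

## Working session

There is one attempt and no reset: what is moved stays moved. The work goes in short steps, Python scripts to look and compute and a tool call to move; the robot and the scene stay as the last step left them, time stands still between calls to the robot, and variables do not carry over. Pictures are saved under pics/ and viewed, about 8 in all and at most 12, crops included, and the job is handed in when it is done.

Besides the shell and the picture viewer there is one more tool, called after ">>>" as name(argument=value, ...) on one line, values as JSON. play_rows: Moves the arm, as the interface text tells. Its arguments: {"type":"object","properties":{"angular":{"type":"array","items":{"type":"array","items":{"type":"number"}}},"offset":{"type":"array","items":{"type":"array","items":{"type":"number"}}},"gripper":{"type":"array","items":{"type":"number"}}},"required":["angular","offset","gripper"]}

```bash
ls; mkdir -p pics
cat > h.py <<'E'
import numpy as np, cv2
from bench import monitor, snapshot, r
def K(s): return np.array([[s['fx'],0,s['cx']],[0,s['fy'],s['cy']],[0,0,1.]]), np.array([s['k1'],0,0,0,0.])
def px2w(s,uv,z):
    k,d=K(s); p=cv2.undistortPointsIter(np.array(uv,float).reshape(-1,1,2),k,d,None,None,(3,50,1e-9)).reshape(-1,2)
    E=np.array(s['extrinsics']); D=np.c_[p,np.ones(len(p))]@E[:3,:3].T; o=E[:3,3]
    return o+D*((np.broadcast_to(z,len(p))-o[2])/D[:,2])[:,None]
def w2px(s,P):
    k,d=K(s); E=np.linalg.inv(np.array(s['extrinsics']))
    return cv2.projectPoints(np.array(P,float).reshape(-1,3),cv2.Rodrigues(E[:3,:3])[0],E[:3,3],k,d)[0].reshape(-1,2)
E
python3 - <<'E'
from h import *
for n in('top','scene'):
    s=snapshot(n); cv2.imwrite(f'pics/{n}0.png',s['image']); print(n,s['fx'],s['k1'],np.round(s['extrinsics'],3).tolist())
print(monitor.get_obs())
E
```

```text
pics
top 442.82349312315426 -0.08347409779705205 [[-0.018, -0.994, 0.109, 0.465], [-1.0, 0.018, -0.0, 0.019], [-0.002, -0.109, -0.994, 0.744], [0.0, 0.0, 0.0, 1.0]]
scene 472.7053714869478 0.02141047024099592 [[-0.251, 0.823, -0.51, 0.958], [0.968, 0.21, -0.138, 0.129], [-0.006, -0.528, -0.849, 0.722], [0.0, 0.0, 0.0, 1.0]]
{'t': 0.1, 'joint_positions': array([-7.48835142e+01,  1.49325156e+01, -7.97979748e+00,  6.71920217e+01,
        4.44249068e-04,  9.00016282e+01]), 'qd': array([ 0.06585825, -0.20308201,  0.16344066,  0.00163317,  0.02999896,
        0.00778266]), 'effort': array([-1.70143999e-04, -4.06506765e+01,  2.54528135e+01,  1.00804190e-02,
        6.91225705e-05, -6.31249037e-06]), 'tcp_pos': array([ 0.13674628, -0.50621555,  0.23053372]), 'orientation': array([[ 2.60754427e-01, -4.67395366e-04,  9.65405050e-01],
       [-9.65403446e-01,  1.75999675e-03,  2.60754845e-01],
       [-1.82098536e-03, -9.99998342e-01,  7.70184680e-06]]), 'ft_force': array([-0.79450166, -0.18874857, -0.32454034]), 'moment': array([-0.03210889,  0.02132316,  0.0236337 ]), 'width': 0.08536948837972086}
```

View pics/top0.png

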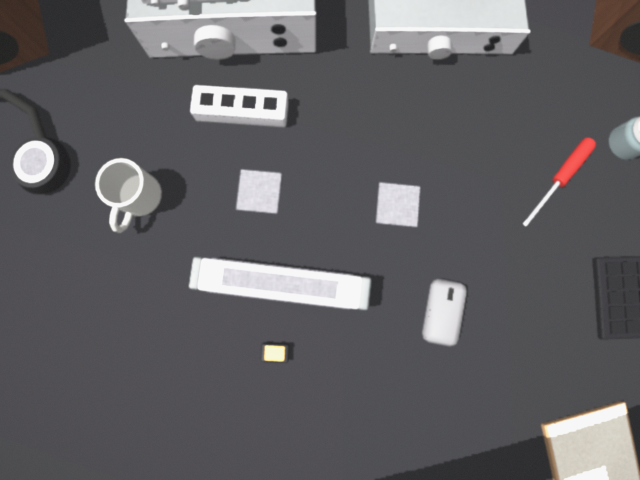

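View pics/scene0.png

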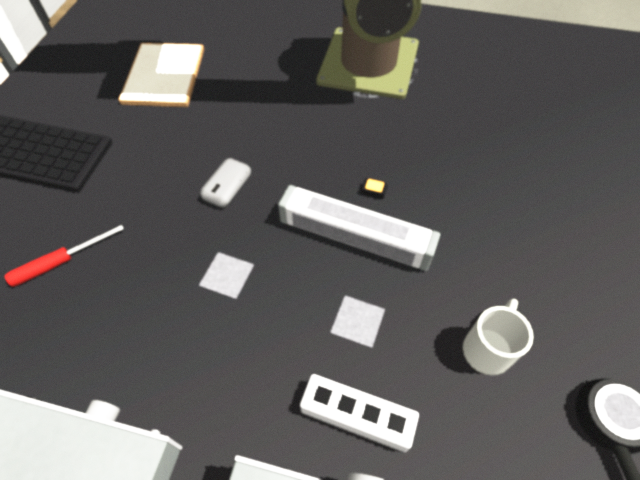

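The top view shows the bar from about (195,273) to (367,292), the left pad near (259,191) and the right pad near (398,204). The mug sits at (128,188) and the power strip at (240,105). I'll enlarge this area to measure it.

Run:
```python
import cv2
i=cv2.imread('pics/top0.png')[160:320,180:430]
cv2.imwrite('pics/c1.png',cv2.resize(i,None,fx=3.2,fy=3.2,interpolation=cv2.INTER_CUBIC))
from h import *
# pads by threshold
s=snapshot('top')
g=cv2.cvtColor(s['image'],cv2.COLOR_BGR2GRAY); m=(g>90).astype('uint8')
n,l,st,c=cv2.connectedComponentsWithStats(m)
for k in range(1,n):
    if st[k,4]>800 and 150<c[k,1]<320 and 180<c[k,0]<430:
        q=cv2.findContours((l==k).astype('uint8'),0,1)[0][0]; R=cv2.minAreaRect(q)
        print(st[k],c[k],R); print(np.round(px2w(s,cv2.boxPoints(R),0.0015 if st[k,4]<2500 else .06),4).tolist(), px2w(s,[c[k]],.0015))
```

```text
[ 235  168   48   47 1882] [258.34006376 190.95324123] ((258.27423095703125, 190.83299255371094), (44.180694580078125, 43.28166961669922), 5.5275397300720215)
[[0.6137, 0.1523, 0.0015], [0.6894, 0.1454, 0.0015], [0.6801, 0.0693, 0.0015], [0.6048, 0.0771, 0.0015]] [[0.64651036 0.11085928 0.0015    ]]
[ 375  181   46   47 1888] [397.59322034 204.18591102] ((397.7069396972656, 204.0172576904297), (43.93105697631836, 43.598876953125), 4.763641834259033)
[[0.5856, -0.0854, 0.0015], [0.6612, -0.0944, 0.0015], [0.6537, -0.17, 0.0015], [0.5781, -0.16, 0.0015]] [[ 0.61909596 -0.12712261  0.0015    ]]
[ 188  256  183   55 6516] [279.32888275 283.31767956] ((279.3770446777344, 283.2254333496094), (181.9456329345703, 36.69676208496094), 6.9634690284729)
[[0.4775, 0.2156, 0.06], [0.5341, 0.2091, 0.06], [0.4947, -0.0712, 0.06], [0.439, -0.0627, 0.06]] [[0.48797956 0.07634105 0.0015    ]]
```

View pics/c1.png

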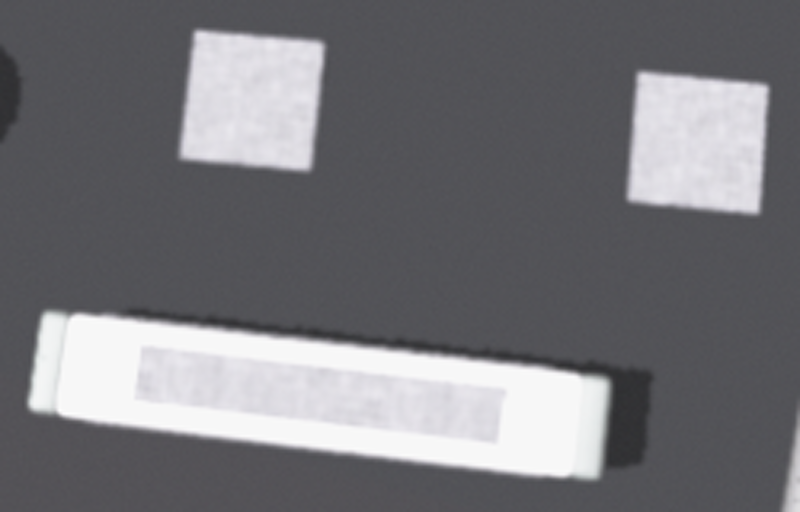

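The pads come out 239.6 mm apart, which matches the given 240 mm. Next I'll fit the bar's pose from its outline in both cameras.

```bash
cat >> h.py <<'E'
from scipy.optimize import minimize
def box(p,L=.28,W=.05,z0=.0,z1=.06):
    c,s=np.cos(p[2]),np.sin(p[2]); R=np.array([[c,-s],[s,c]])
    return np.array([[*(R@[a*W/2,b*L/2]+p[:2]),z] for a in(1,-1) for b in(1,-1) for z in(z0,z1)])
def fit(s,p0,thr=90,**k):
    g=cv2.cvtColor(s['image'],cv2.COLOR_BGR2GRAY)
    h=cv2.convexHull(w2px(s,box(p0,.32,.09)).astype(np.float32)); roi=np.zeros(g.shape,'uint8'); cv2.fillConvexPoly(roi,np.int32(h),1)
    m=(g>thr)&(roi>0)
    def cost(p):
        a=np.zeros(g.shape,'uint8'); cv2.fillConvexPoly(a,np.int32(cv2.convexHull(w2px(s,box(p,**k)).astype(np.float32))*16),255,cv2.LINE_AA,4)
        a=a/255.; return np.abs(a-m)[roi>0].sum()
    p=np.array(p0,float)
    for st in(.01,.004):
        q=minimize(cost,p,method='Nelder-Mead',options=dict(initial_simplex=[p,p+[st,0,0],p+[0,st,0],p+[0,0,.06*st/.01]],xatol=1e-4,fatol=.5)); p=q.x
    return p,q.fun,m.sum()
def feet(p): d=np.array([-np.sin(p[2]),np.cos(p[2])]); return p[:2]+.12*d,p[:2]-.12*d
E
python3 - <<'E'
from h import *
for n in('top','scene'):
    s=snapshot(n)
    p,f,m=fit(s,[.487,.073,-.138],z0=.01)
    print(n,np.round(p,4),np.degrees(p[2]),f,m,np.round(feet(p),4))
s=snapshot('scene');g=cv2.cvtColor(s['image'],cv2.COLOR_BGR2GRAY)
n,l,st,c=cv2.connectedComponentsWithStats((g>90).astype('uint8'))
for k in range(1,n):
    if st[k,4]>800: print(st[k],px2w(s,[c[k]],.0015).round(4))
E
```

```text
top [ 0.4867  0.0727 -0.1354] -7.759630302800614 424.6549019607843 6517 [[ 0.5029  0.1916]
 [ 0.4705 -0.0462]]
scene [ 0.4867  0.0746 -0.1372] -7.86130765426255 462.478431372549 6243 [[ 0.5031  0.1935]
 [ 0.4702 -0.0443]]
[   0    0   48   68 2309] [[ 0.0949 -0.8639  0.0015]]
[ 419    0  221   33 4130] [[-0.3109  0.4283  0.0015]]
[ 350   36   70   62 2085] [[0.0127 0.0621 0.0015]]
[ 118   42   87   65 4322] [[ 0.16   -0.4518  0.0015]]
[ 200  157   52   50 1529] [[ 0.4244 -0.1995  0.0015]]
[ 278  184  164   87 6233] [[0.4622 0.0769 0.0015]]
[   4  224  120   61 1321] [[ 0.6635 -0.4323  0.0015]]
[ 198  251   57   49 1684] [[ 0.6204 -0.1255  0.0015]]
[ 329  294   57   55 2008] [[0.6478 0.1124 0.0015]]
[ 463  297   73   83 3899] [[0.6219 0.3357 0.0015]]
[  300   332   340   148 18139] [[0.7568 0.3418 0.0015]]
[    0   388   184    92 12425] [[ 0.9271 -0.2337  0.0015]]
[ 229  454   92   26 1363] [[0.8963 0.0326 0.0015]]
```

>>> play_rows(angular=[[0,0,0.0732],[0,0,0.0732],[0,0,0.0732],[0,0,0.0732],[0,0,0.0732],[0,0,0.0732],[0,0,0.0732],[0,0,0.0732],[0,0,0.0732],[0,0,0.0732],[0,0,0.0732],[0,0,0.0732],[0,0,0.0732],[0,0,0.0732],[0,0,0.0732],[0,0,0.0732],[0,0,0],[0,0,0],[0,0,0]], offset=[[0.0229,0.0436,-0.005],[0.0229,0.0436,-0.005],[0.0229,0.0436,-0.005],[0.0229,0.0436,-0.005],[0.0229,0.0436,-0.005],[0.0229,0.0436,-0.005],[0.0229,0.0436,-0.005],[0.0229,0.0436,-0.005],[0.0229,0.0436,-0.005],[0.0229,0.0436,-0.005],[0.0229,0.0436,-0.005],[0.0229,0.0436,-0.005],[0.0229,0.0436,-0.005],[0.0229,0.0436,-0.005],[0.0229,0.0436,-0.005],[0.0229,0.0436,-0.005],[0,0,0],[0,0,0],[0,0,0]], gripper=[1,1,1,1,1,1,1,1,1,1,1,1,1,1,1,1,1,1,1])

```text
t: 2.68
tcp_pos: [0.5026, 0.1897, 0.1514]
orientation: [[0.991, -0.001, 0.137], [-0.137, -0.0, 0.991], [-0.001, -1.0, -0.001]]
ft_force: [-0.1, -0.2, -0.4]
width: 0.085
```

Run:
```python
from h import *
o=monitor.get_obs();print(o['t'],o['tcp_pos'].round(4),o['orientation'].round(4).tolist(),o['joint_positions'].round(1),o['width'])
cv2.imwrite('pics/s1.png',snapshot('scene')['image'])
```

```text
2.675 [0.5026 0.1897 0.1514] [[0.9906, -0.0007, 0.1367], [-0.1367, -0.0004, 0.9906], [-0.0006, -1.0, -0.0005]] [ 20.7  18.8 -14.8  56.5  -0.  118.5] 0.08495225323315164
```

View pics/s1.png

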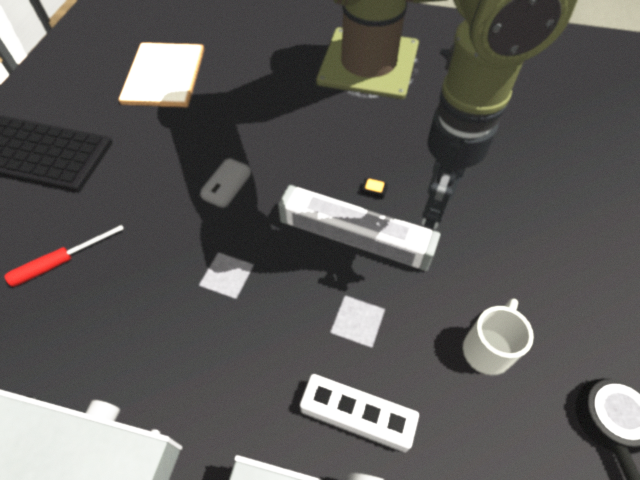

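The gripper is straddling the bar's left end, with its tips near pixel (437,205). I'll go down and close it.

>>> play_rows(angular=[[0,0,0],[0,0,0],[0,0,0],[0,0,0],[0,0,0],[0,0,0],[0,0,0],[0,0,0],[0,0,0],[0,0,0],[0,0,0],[0,0,0],[0,0,0],[0,0,0],[0,0,0],[0,0,0],[0,0,0],[0,0,0]], offset=[[0,0.002,-0.015],[0,0,-0.015],[0,0,-0.015],[0,0,-0.015],[0,0,-0.015],[0,0,-0.015],[0,0,-0.015],[0,0,-0.015],[0,0,-0.01],[0,0,-0.005],[0,0,0],[0,0,0],[0,0,0],[0,0,0],[0,0,0],[0,0,0],[0,0,0],[0,0,0]], gripper=[1,1,1,1,1,1,1,1,1,1,1,-1,-1,-1,-1,-1,-1,-1])

```text
t: 4.97
tcp_pos: [0.5036, 0.193, 0.017]
orientation: [[0.991, 0.001, 0.136], [-0.136, 0.001, 0.991], [0.001, -1.0, 0.001]]
ft_force: [-1.5, 0.5, 6.1]
width: 0.049
```

Run:
```python
from h import *
o=monitor.get_obs();print(o['t'],o['tcp_pos'].round(4),o['orientation'][:,0].round(4),o['ft_force'].round(1),o['moment'].round(2),o['width'])
s=snapshot('scene'); p,f,m=fit(s,[.487,.073,-.138],z0=.01); print(p,f,m,feet(p))
s=snapshot('top'); p,f,m=fit(s,[.487,.073,-.138],z0=.01); print(p,f,m,feet(p))
P=o['tcp_pos'][:2]; C=np.array([.470,-.045]); LP=np.array([.647,.1117])
print(np.linalg.norm(P-C),np.degrees(np.arctan2(-(P-C)[0],(P-C)[1])))
```

```text
4.975 [0.5036 0.193  0.017 ] [ 9.908e-01 -1.355e-01  8.000e-04] [-1.5  0.5  6.1] [ 0.07  0.31 -0.12] 0.04895258916677857
[ 0.48720366  0.07445936 -0.1380622 ] 1234.1529411764707 5454 (array([0.50371855, 0.1933175 ]), array([ 0.47068878, -0.04439879]))
[ 0.48663521  0.07275913 -0.14321473] 1139.4313725490197 5785 (array([0.50376229, 0.19153061]), array([ 0.46950813, -0.04601234]))
0.2404060581341108 -8.03980459279607
```

The bar is gripped over the left foot, with a width of 49 mm and the TCP 240.4 mm from the pivot. Next I'll work out the arc increments.

```bash
cat > arc.py <<'E'
import numpy as np
def arc(P0,C,dth,n,shift=(0,0),zl=None):
    t=np.linspace(0,1,n+1); t=t*t*(3-2*t)*.5+t*.5
    a=dth*t; v=np.array(P0)-C
    X=np.array([C+[np.cos(b)*v[0]-np.sin(b)*v[1],np.sin(b)*v[0]+np.cos(b)*v[1]]+np.array(shift)*u for b,u in zip(a,t)])
    z=np.zeros(n+1) if zl is None else np.interp(np.arange(n+1),*zl)
    Q=np.round(np.c_[X-X[0],z],4); d=np.round(np.diff(Q,axis=0),4); A=np.round(np.diff(np.round(a,4)),4)
    for k in range(0,n,20):
        print([[0,0,float(x)] for x in A[k:k+20]]); print(d[k:k+20].tolist())
    print('end',X[-1],a[-1])
E
python3 - <<'E'
from arc import *
C=np.array([.470,-.045]); u=np.array([.177,.1567]);u/=np.linalg.norm(u)
arc([.5036,.193],C,np.radians(-40.45),38,-.002*u,([0,14,24],[0,0,.002]))
E
```

```text
[[0, 0, -0.01], [0, 0, -0.0114], [0, 0, -0.0127], [0, 0, -0.014], [0, 0, -0.0151], [0, 0, -0.0162], [0, 0, -0.0171], [0, 0, -0.0182], [0, 0, -0.0189], [0, 0, -0.0198], [0, 0, -0.0204], [0, 0, -0.021], [0, 0, -0.0216], [0, 0, -0.0221], [0, 0, -0.0224], [0, 0, -0.0228], [0, 0, -0.0229], [0, 0, -0.0232], [0, 0, -0.0232], [0, 0, -0.0232]]
[[0.0024, -0.0004, 0.0], [0.0026, -0.0004, 0.0], [0.003, -0.0005, 0.0], [0.0033, -0.0007, 0.0], [0.0035, -0.0007, 0.0], [0.0038, -0.0009, 0.0], [0.004, -0.0009, 0.0], [0.0042, -0.0011, 0.0], [0.0043, -0.0012, 0.0], [0.0045, -0.0014, 0.0], [0.0047, -0.0015, 0.0], [0.0047, -0.0017, 0.0], [0.0049, -0.0018, 0.0], [0.0049, -0.0019, 0.0], [0.0049, -0.0021, 0.0002], [0.005, -0.0022, 0.0002], [0.0049, -0.0024, 0.0002], [0.005, -0.0025, 0.0002], [0.0049, -0.0027, 0.0002], [0.0048, -0.0027, 0.0002]]
[[0, 0, -0.0231], [0, 0, -0.023], [0, 0, -0.0228], [0, 0, -0.0224], [0, 0, -0.0221], [0, 0, -0.0215], [0, 0, -0.0211], [0, 0, -0.0204], [0, 0, -0.0198], [0, 0, -0.0189], [0, 0, -0.0181], [0, 0, -0.0172], [0, 0, -0.0162], [0, 0, -0.0151], [0, 0, -0.014], [0, 0, -0.0127], [0, 0, -0.0114], [0, 0, -0.01]]
[[0.0047, -0.0028, 0.0002], [0.0047, -0.003, 0.0002], [0.0045, -0.003, 0.0002], [0.0045, -0.0031, 0.0002], [0.0042, -0.0031, 0.0], [0.0041, -0.0031, 0.0], [0.004, -0.0032, 0.0], [0.0038, -0.0031, 0.0], [0.0035, -0.0031, 0.0], [0.0034, -0.0031, 0.0], [0.0032, -0.0029, 0.0], [0.003, -0.0029, 0.0], [0.0027, -0.0028, 0.0], [0.0025, -0.0026, 0.0], [0.0023, -0.0024, 0.0], [0.0021, -0.0023, 0.0], [0.0018, -0.002, 0.0], [0.0016, -0.0018, 0.0]]
end [0.64848184 0.11298656] -0.7059856824317063
```

>>> play_rows(angular=[[0,0,-0.01],[0,0,-0.0114],[0,0,-0.0127],[0,0,-0.014],[0,0,-0.0151],[0,0,-0.0162],[0,0,-0.0171],[0,0,-0.0182],[0,0,-0.0189],[0,0,-0.0198],[0,0,-0.0204],[0,0,-0.021],[0,0,-0.0216],[0,0,-0.0221],[0,0,-0.0224],[0,0,-0.0228],[0,0,-0.0229],[0,0,-0.0232],[0,0,-0.0232],[0,0,-0.0232]], offset=[[0.0024,-0.0004,0.0],[0.0026,-0.0004,0.0],[0.003,-0.0005,0.0],[0.0033,-0.0007,0.0],[0.0035,-0.0007,0.0],[0.0038,-0.0009,0.0],[0.004,-0.0009,0.0],[0.0042,-0.0011,0.0],[0.0043,-0.0012,0.0],[0.0045,-0.0014,0.0],[0.0047,-0.0015,0.0],[0.0047,-0.0017,0.0],[0.0049,-0.0018,0.0],[0.0049,-0.0019,0.0],[0.0049,-0.0021,0.0002],[0.005,-0.0022,0.0002],[0.0049,-0.0024,0.0002],[0.005,-0.0025,0.0002],[0.0049,-0.0027,0.0002],[0.0048,-0.0027,0.0002]], gripper=[-1,-1,-1,-1,-1,-1,-1,-1,-1,-1,-1,-1,-1,-1,-1,-1,-1,-1,-1,-1])

```text
t: 7.58
tcp_pos: [0.588, 0.1625, 0.017]
orientation: [[0.871, -0.0, 0.491], [-0.491, -0.001, 0.871], [0.0, -1.0, -0.001]]
ft_force: [-0.3, 1.5, -1.0]
width: 0.0497
```

Run:
```python
from h import *
o=monitor.get_obs();print(o['t'],o['tcp_pos'].round(4),np.degrees(np.arctan2(*o['orientation'][[1,0],0])),o['ft_force'].round(1),o['moment'].round(2),o['width'])
for n in('scene','top'):
    s=snapshot(n); p,f,m=fit(s,[.535,.06,np.radians(-29)],z0=.01); print(p.round(4),f,m,np.round(feet(p),4))
```

```text
7.575 [0.588  0.1625 0.017 ] -29.431555935543162 [-0.3  1.5 -1. ] [0.27 0.12 0.07] 0.049710560730065446
[ 0.5281  0.0593 -0.5239] 1990.9176470588236 4949 [[ 0.5881  0.1632]
 [ 0.4681 -0.0446]]
[ 0.5283  0.0558 -0.5213] 1376.5803921568627 6185 [[ 0.5881  0.1599]
 [ 0.4686 -0.0483]]
```

>>> play_rows(angular=[[0,0,-0.0231],[0,0,-0.023],[0,0,-0.0228],[0,0,-0.0224],[0,0,-0.0221],[0,0,-0.0215],[0,0,-0.0211],[0,0,-0.0204],[0,0,-0.0198],[0,0,-0.0189],[0,0,-0.0181],[0,0,-0.0172],[0,0,-0.0162],[0,0,-0.0151],[0,0,-0.014],[0,0,-0.0127],[0,0,-0.0114],[0,0,-0.01],[0,0,0],[0,0,0]], offset=[[0.0047,-0.0028,0.0002],[0.0047,-0.003,0.0002],[0.0045,-0.003,0.0002],[0.0045,-0.0031,0.0002],[0.0042,-0.0031,0.0],[0.0041,-0.0031,0.0],[0.004,-0.0032,0.0],[0.0038,-0.0031,0.0],[0.0035,-0.0031,0.0],[0.0034,-0.0031,0.0],[0.0032,-0.0029,0.0],[0.003,-0.0029,0.0],[0.0027,-0.0028,0.0],[0.0025,-0.0026,0.0],[0.0023,-0.0024,0.0],[0.0021,-0.0023,0.0],[0.0018,-0.002,0.0],[0.0016,-0.0018,0.0],[0,0,0],[0,0,0]], gripper=[-1,-1,-1,-1,-1,-1,-1,-1,-1,-1,-1,-1,-1,-1,-1,-1,-1,-1,-1,-1])

```text
t: 10.18
tcp_pos: [0.6481, 0.1128, 0.0183]
orientation: [[0.666, -0.0, 0.746], [-0.746, -0.0, 0.666], [-0.0, -1.0, -0.0]]
ft_force: [0.2, -0.2, -5.7]
width: 0.0493
```

Run:
```python
from h import *
o=monitor.get_obs();print(o['t'],o['tcp_pos'].round(4),np.degrees(np.arctan2(*o['orientation'][[1,0],0])),o['ft_force'].round(1),o['moment'].round(2),o['width'])
for n in('scene','top'):
    s=snapshot(n); p,f,m=fit(s,[.56,.035,np.radians(-48)],z0=.01); print(p.round(4),f,m,np.round(feet(p),4)); cv2.imwrite(f'pics/{n}2.png',s['image'])
```

```text
10.175 [0.6481 0.1128 0.0183] -48.22770135056193 [ 0.2 -0.2 -5.7] [ 0.42 -0.46  0.04] 0.04930171963398153
[ 0.564   0.0387 -0.8592] 2511.1803921568626 4691 [[ 0.6549  0.1171]
 [ 0.4731 -0.0397]]
[ 0.558   0.036  -0.8102] 2880.7254901960787 6238 [[ 0.6449  0.1187]
 [ 0.4711 -0.0468]]
```

View pics/top2.png

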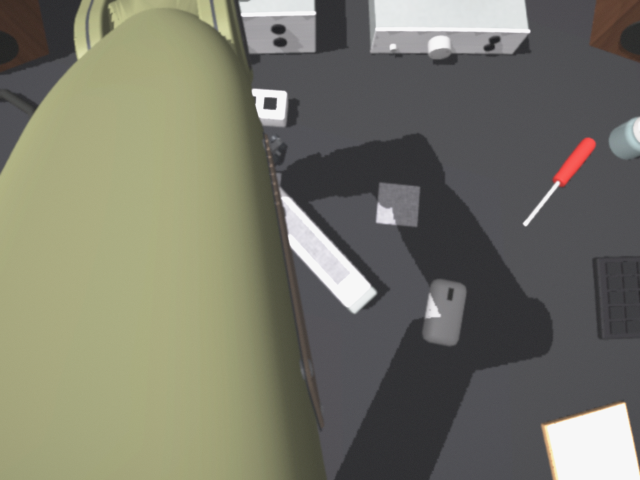

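The bar now lies at about -48°, with its right end cap near pixel (363,298) and the arm hiding its left end. The tool is carrying 5.7 N, so I'll ease down 1 mm, open, and go up for a clear look.

>>> play_rows(angular=[[0,0,0],[0,0,0],[0,0,0],[0,0,0],[0,0,0],[0,0,0],[0,0,0],[0,0,0],[0,0,0],[0,0,0],[0,0,0],[0,0,0],[0,0,0],[0,0,0],[0,0,0],[0,0,0],[0,0,0],[0,0,0]], offset=[[0,0,-0.0005],[0,0,-0.0005],[0,0,0],[0,0,0],[0,0,0],[0,0,0],[0,0,0],[0,0,0.006],[0,0,0.015],[0,0,0.02],[0,0,0.02],[0,0,0.02],[-0.02,-0.03,0.02],[-0.025,-0.04,0],[-0.025,-0.04,0],[-0.025,-0.04,0],[-0.025,-0.04,0],[-0.025,-0.04,0]], gripper=[-1,-1,-1,1,1,1,1,1,1,1,1,1,1,1,1,1,1,1])

```text
t: 12.52
tcp_pos: [0.5029, -0.1185, 0.1197]
orientation: [[0.666, 0.002, 0.746], [-0.746, -0.001, 0.666], [0.002, -1.0, 0.001]]
ft_force: [-0.5, 0.1, -0.2]
width: 0.0856
```

Run:
```python
from h import *
o=monitor.get_obs();print(o['t'],o['tcp_pos'].round(4),np.degrees(np.arctan2(*o['orientation'][[1,0],0])),o['ft_force'].round(1))
for n in('scene','top'):
    s=snapshot(n); p,f,m=fit(s,[.56,.035,np.radians(-48)],z0=.01); print(p.round(4),np.degrees(p[2]),f,m,np.round(feet(p),4)); cv2.imwrite(f'pics/{n}3.png',s['image'])
```

```text
12.525 [ 0.5029 -0.1185  0.1197] -48.2206689567026 [-0.5  0.1 -0.2]
[ 0.5637  0.0394 -0.851 ] -48.757601330537135 1070.7960784313723 6226 [[ 0.6539  0.1185]
 [ 0.4734 -0.0397]]
[ 0.558   0.0326 -0.8458] -48.46270325337939 696.5686274509803 6816 [[ 0.6478  0.1122]
 [ 0.4681 -0.047 ]]
```

View pics/scene3.png

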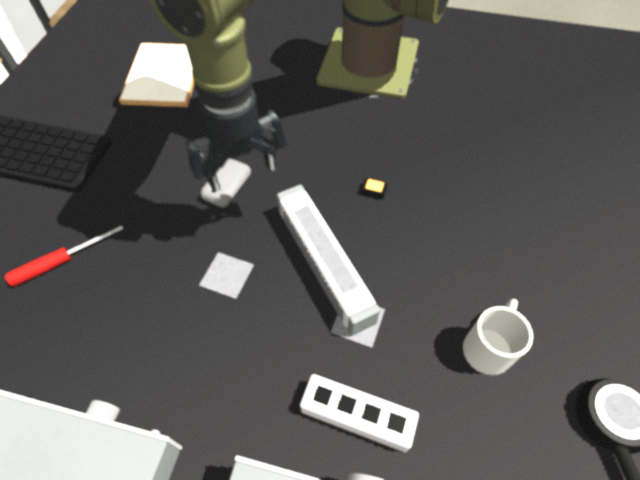

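The left foot is on the left pad, about 2 mm from its centre in the top-view fit. The bar's corners near (365,315) lie over the pad. The right foot has moved about 2.5 mm. The scene fit is biased because the bright pad merges with the bar. Next I'll grip over the right foot at about (0.469, -0.0465).

>>> play_rows(angular=[[0,0,0],[0,0,0],[0,0,0],[0,0,0],[0,0,0],[0,0,0],[0,0,0],[0,0,0],[0,0,0],[0,0,0],[0,0,0],[0,0,0],[0,0,0],[0,0,0],[0,0,0],[0,0,0],[0,0,0],[0,0,0]], offset=[[-0.0115,0.024,0],[-0.0115,0.024,0],[-0.011,0.024,0],[0,0,0],[0,0,-0.015],[0,0,-0.02],[0,0,-0.02],[0,0,-0.02],[0,0,-0.015],[0,0,-0.0085],[0,0,-0.004],[0,0,0],[0,0,0],[0,0,0],[0,0,0],[0,0,0],[0,0,0],[0,0,0]], gripper=[1,1,1,1,1,1,1,1,1,1,1,1,-1,-1,-1,-1,-1,-1])

```text
t: 14.88
tcp_pos: [0.4698, -0.0453, 0.0164]
orientation: [[0.666, 0.001, 0.746], [-0.746, -0.0, 0.666], [0.001, -1.0, 0.001]]
ft_force: [-0.9, -0.6, 6.9]
width: 0.0496
```

Run:
```python
from h import *
from arc import *
o=monitor.get_obs();print(o['t'],o['tcp_pos'].round(4),np.degrees(np.arctan2(*o['orientation'][[1,0],0])),o['ft_force'].round(1),o['moment'].round(2),o['width'])
s=snapshot('top'); p,f,m=fit(s,[.558,.0326,-.846],z0=.01); print(p.round(4),np.degrees(p[2]),f,m,np.round(feet(p),4))
C=np.array([.6483,.1127]); P=o['tcp_pos'][:2]; v=C-P; g=C-[.6197,-.1263]
y0=np.arctan2(-v[0],v[1]); y1=np.arctan2(-g[0],g[1]); print(np.linalg.norm(v),np.degrees([y0,y1]))
arc(P,C,y1-y0,38,(0,0),([0,14,24],[0,0,.0015]))
```

```text
14.875 [ 0.4698 -0.0453  0.0164] -48.23364647472096 [-0.9 -0.6  6.9] [-0.03  0.26 -0.04] 0.04961982530274739
[ 0.5507  0.0254 -0.8262] -47.33585497418308 2297.8313725490198 8032 [[ 0.639   0.1067]
 [ 0.4625 -0.0559]]
0.23844305078078035 [-48.4865702   -6.82386641]
[[0, 0, 0.0103], [0, 0, 0.0118], [0, 0, 0.013], [0, 0, 0.0144], [0, 0, 0.0156], [0, 0, 0.0166], [0, 0, 0.0177], [0, 0, 0.0187], [0, 0, 0.0195], [0, 0, 0.0204], [0, 0, 0.021], [0, 0, 0.0217], [0, 0, 0.0222], [0, 0, 0.0227], [0, 0, 0.0231], [0, 0, 0.0235], [0, 0, 0.0236], [0, 0, 0.0239], [0, 0, 0.0239], [0, 0, 0.0239]]
[[0.0016, -0.0018, 0.0], [0.0019, -0.0021, 0.0], [0.0022, -0.0023, 0.0], [0.0023, -0.0024, 0.0], [0.0027, -0.0027, 0.0], [0.0028, -0.0027, 0.0], [0.0031, -0.0029, 0.0], [0.0033, -0.003, 0.0], [0.0035, -0.0031, 0.0], [0.0037, -0.0031, 0.0], [0.0039, -0.0032, 0.0], [0.0041, -0.0031, 0.0], [0.0043, -0.0032, 0.0], [0.0044, -0.0031, 0.0], [0.0046, -0.003, 0.0002], [0.0047, -0.003, 0.0001], [0.0048, -0.0029, 0.0001], [0.005, -0.0029, 0.0002], [0.005, -0.0027, 0.0002], [0.0051, -0.0025, 0.0001]]
[[0, 0, 0.0238], [0, 0, 0.0237], [0, 0, 0.0234], [0, 0, 0.0231], [0, 0, 0.0227], [0, 0, 0.0223], [0, 0, 0.0216], [0, 0, 0.0211], [0, 0, 0.0203], [0, 0, 0.0196], [0, 0, 0.0186], [0, 0, 0.0177], [0, 0, 0.0167], [0, 0, 0.0155], [0, 0, 0.0144], [0, 0, 0.0131], [0, 0, 0.0117], [0, 0, 0.0104]]
[[0.0051, -0.0025, 0.0002], [0.0051, -0.0023, 0.0001], [0.0052, -0.0022, 0.0002], [0.0051, -0.002, 0.0001], [0.0051, -0.0019, 0.0], [0.005, -0.0017, 0.0], [0.0049, -0.0016, 0.0], [0.0048, -0.0014, 0.0], [0.0047, -0.0013, 0.0], [0.0045, -0.0011, 0.0], [0.0044, -0.001, 0.0], [0.0041, -0.0009, 0.0], [0.0039, -0.0008, 0.0], [0.0036, -0.0006, 0.0], [0.0034, -0.0006, 0.0], [0.0031, -0.0004, 0.0], [0.0028, -0.0004, 0.0], [0.0024, -0.0003, 0.0]]
end [ 0.61996877 -0.12405394] 0.7271513563243481
```

>>> play_rows(angular=[[0,0,0.0103],[0,0,0.0118],[0,0,0.013],[0,0,0.0144],[0,0,0.0156],[0,0,0.0166],[0,0,0.0177],[0,0,0.0187],[0,0,0.0195],[0,0,0.0204],[0,0,0.021],[0,0,0.0217],[0,0,0.0222],[0,0,0.0227],[0,0,0.0231],[0,0,0.0235],[0,0,0.0236],[0,0,0.0239],[0,0,0.0239],[0,0,0.0239]], offset=[[0.0016,-0.0018,0.0],[0.0019,-0.0021,0.0],[0.0022,-0.0023,0.0],[0.0023,-0.0024,0.0],[0.0027,-0.0027,0.0],[0.0028,-0.0027,0.0],[0.0031,-0.0029,0.0],[0.0033,-0.003,0.0],[0.0035,-0.0031,0.0],[0.0037,-0.0031,0.0],[0.0039,-0.0032,0.0],[0.0041,-0.0031,0.0],[0.0043,-0.0032,0.0],[0.0044,-0.0031,0.0],[0.0046,-0.003,0.0002],[0.0047,-0.003,0.0001],[0.0048,-0.0029,0.0001],[0.005,-0.0029,0.0002],[0.005,-0.0027,0.0002],[0.0051,-0.0025,0.0001]], gripper=[-1,-1,-1,-1,-1,-1,-1,-1,-1,-1,-1,-1,-1,-1,-1,-1,-1,-1,-1,-1])

```text
t: 17.42
tcp_pos: [0.5398, -0.1001, 0.0165]
orientation: [[0.899, -0.004, 0.438], [-0.438, 0.002, 0.899], [-0.005, -1.0, -0.0]]
ft_force: [-4.6, 1.9, 5.5]
width: 0.0498
```

Run:
```python
from h import *
o=monitor.get_obs();print(o['t'],o['tcp_pos'].round(4),np.degrees(np.arctan2(*o['orientation'][[1,0],0])),o['ft_force'].round(1),o['moment'].round(2),o['width'])
cv2.imwrite('pics/s4.png',snapshot('scene')['image'])
```

```text
17.425 [ 0.5398 -0.1001  0.0165] -25.970644204053418 [-4.6  1.9  5.5] [ 0.35  0.75 -0.01] 0.04979213175642106
```

View pics/s4.png

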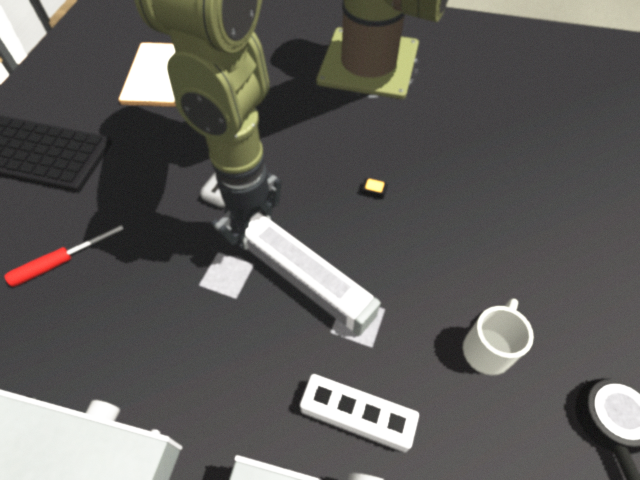

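Halfway through, the left end is still on its pad near (360,315) and the bar is turning as commanded. I'll finish the arc, unloading a little for the step up onto the pad.

>>> play_rows(angular=[[0,0,0.0238],[0,0,0.0237],[0,0,0.0234],[0,0,0.0231],[0,0,0.0227],[0,0,0.0223],[0,0,0.0216],[0,0,0.0211],[0,0,0.0203],[0,0,0.0196],[0,0,0.0186],[0,0,0.0177],[0,0,0.0167],[0,0,0.0155],[0,0,0.0144],[0,0,0.0131],[0,0,0.0117],[0,0,0.0104],[0,0,0],[0,0,0]], offset=[[0.0051,-0.0025,0.0002],[0.0051,-0.0023,0.0002],[0.0052,-0.0022,0.0002],[0.0051,-0.002,0.0002],[0.0051,-0.0019,0.0002],[0.005,-0.0017,0.0002],[0.0049,-0.0016,0.0002],[0.0048,-0.0014,0.0],[0.0047,-0.0013,0.0],[0.0045,-0.0011,0.0],[0.0044,-0.001,0.0],[0.0041,-0.0009,0.0],[0.0039,-0.0008,0.0],[0.0036,-0.0006,0.0],[0.0034,-0.0006,0.0],[0.0031,-0.0004,0.0],[0.0028,-0.0004,0.0],[0.0024,-0.0003,0.0],[0,0,0],[0,0,0]], gripper=[-1,-1,-1,-1,-1,-1,-1,-1,-1,-1,-1,-1,-1,-1,-1,-1,-1,-1,-1,-1])

```text
t: 19.98
tcp_pos: [0.6192, -0.1239, 0.0181]
orientation: [[0.993, -0.0, 0.114], [-0.114, 0.0, 0.993], [-0.0, -1.0, 0.0]]
ft_force: [0.3, 0.0, -6.4]
width: 0.0495
```

Run:
```python
from h import *
o=monitor.get_obs();print(o['t'],o['tcp_pos'].round(4),np.degrees(np.arctan2(*o['orientation'][[1,0],0])),o['ft_force'].round(1),o['moment'].round(2),o['width'])
for n in('scene','top'):
    s=snapshot(n); cv2.imwrite(f'pics/{n}5.png',s['image'])
i=cv2.imread('pics/scene5.png')[150:400,180:450]; i=cv2.resize(i,None,fx=2.2,fy=2.2,interpolation=cv2.INTER_CUBIC); cv2.imwrite('pics/c5.png',i)
```

```text
19.975 [ 0.6192 -0.1239  0.0181] -6.565086365846267 [ 0.3  0.  -6.4] [-0.69  0.1   0.01] 0.049468533600733874
```

View pics/c5.png

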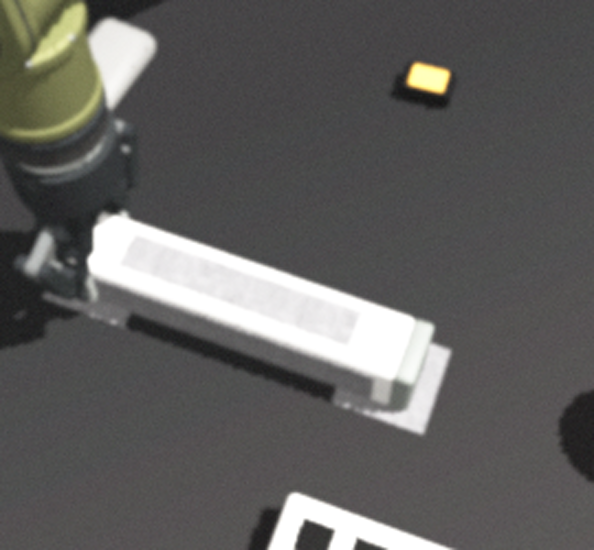

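The bar now spans both pads. I'll ease down 1 mm, open the gripper, and go up and away.

>>> play_rows(angular=[[0,0,0],[0,0,0],[0,0,0],[0,0,0],[0,0,0],[0,0,0],[0,0,0],[0,0,0],[0,0,0],[0,0,0],[0,0,0],[0,0,0],[0,0,0],[0,0,0],[0,0,0],[0,0,0],[0,0,0],[0,0,0],[0,0,0],[0,0,0]], offset=[[0,0,-0.0005],[0,0,-0.0005],[0,0,0],[0,0,0],[0,0,0],[0,0,0],[0,0,0],[0,0,0.006],[0,0,0.015],[0,0,0.02],[0,0,0.025],[0,0,0.03],[-0.02,-0.01,0.03],[-0.04,-0.03,0.02],[-0.045,-0.04,0],[-0.045,-0.04,0],[-0.045,-0.04,0],[-0.045,-0.04,0],[-0.04,-0.03,0],[0,0,0]], gripper=[-1,-1,-1,1,1,1,1,1,1,1,1,1,1,1,1,1,1,1,1,1])

```text
t: 22.58
tcp_pos: [0.3371, -0.3557, 0.1644]
orientation: [[0.993, 0.001, 0.12], [-0.12, -0.001, 0.993], [0.001, -1.0, -0.001]]
ft_force: [-0.3, -0.1, -0.3]
width: 0.0854
```

Run:
```python
from h import *
o=monitor.get_obs();print(o['t'],o['tcp_pos'].round(4),o['ft_force'].round(1),o['qd'].round(1))
for n in('scene','top'):
    s=snapshot(n); cv2.imwrite(f'pics/{n}6.png',s['image'])
    for thr in(90,225): 
        p,f,m=fit(s,[.634,-.006,np.radians(-6.7)],thr,z0=.0115,z1=.0615); print(n,thr,p.round(4),np.degrees(p[2]),f,m,np.round(feet(p),4))
i=cv2.imread('pics/top6.png')[140:260,210:440]; cv2.imwrite('pics/c6.png',cv2.resize(i,None,fx=3.4,fy=3.4,interpolation=cv2.INTER_CUBIC))
```

```text
22.575 [ 0.3371 -0.3557  0.1644] [-0.3 -0.1 -0.3] [ 3.7  0.7  0.8 -0.5  2.1  1.3]
scene 90 [ 0.6354 -0.0018 -0.119 ] -6.815987780104799 1441.301960784314 8015 [[ 0.6496  0.1173]
 [ 0.6211 -0.121 ]]
scene 225 [ 0.6331  0.004  -0.1819] -10.424758557636487 2480.6313725490195 5174 [[ 0.6549  0.122 ]
 [ 0.6114 -0.114 ]]
top 90 [ 0.6339 -0.0083 -0.121 ] -6.9341030942370185 1002.3764705882352 7736 [[ 0.6483  0.1108]
 [ 0.6194 -0.1275]]
top 225 [ 0.6341 -0.0063 -0.1061] -6.081420424696644 2931.960784313725 3974 [[ 0.6468  0.113 ]
 [ 0.6214 -0.1257]]
```

View pics/c6.png

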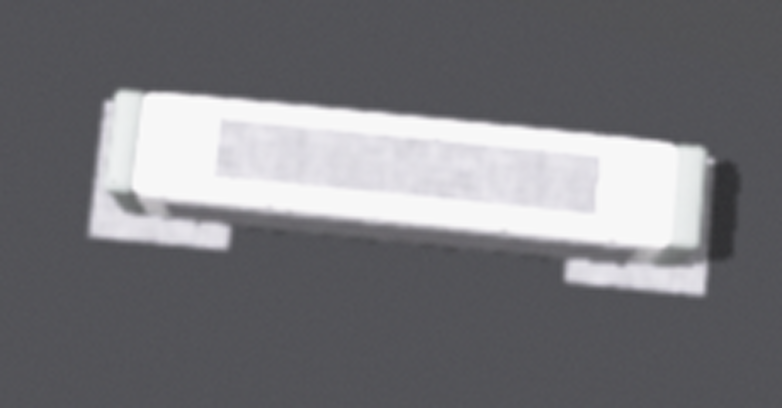

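The top crop shows the bar lying over both pads. The corners of its top read about (117,90), (110,190), (706,147) and (697,247). I'll check the centre position from those.

Run:
```python
from h import *
s=snapshot('top'); c=np.array([[117,90],[110,190],[706,147],[697,247]])/3.4+[210,140]
w=px2w(s,c,.0615)[:,:2]; l=(w[0]+w[1])/2; r_=(w[2]+w[3])/2; u=(l-r_)/np.linalg.norm(l-r_); m=(l+r_)/2
print(w.round(4),np.linalg.norm(l-r_),np.linalg.norm(w[0]-w[1])); print('LF',m+.12*u,'RF',m-.12*u,'LP .6465 .1109 RP .6191 -.1271 (top frame)')
o=monitor.get_obs();print(o['t'],abs(o['qd']).max())
```

```text
[[ 0.6722  0.1256]
 [ 0.6244  0.1287]
 [ 0.64   -0.1487]
 [ 0.5927 -0.1422]] 0.2745196345922653 0.04784313249080726
LF [0.64628593 0.11002262] RF [ 0.61833484 -0.12834419] LP .6465 .1109 RP .6191 -.1271 (top frame)
22.725 1.3800586099881054
```

Both feet measure within about 2 mm of their pad centres, so I'm handing in.

```bash
python3 -c "
from bench import r
print(r.sign_off())"
```

```text
the job is handed in; nothing more can be done
None
```

The speaker bar is back on its two pads and I've handed the job in at about 22.7 s; the hand-in gives no verdict. I pinched the bar over its left foot and swung it about 40° clockwise around the right foot onto the left pad. Then I re-gripped it over the right foot, swung it about 42° back around the left foot onto the right pad, let go and moved the arm away.

**Final position:** in the top camera, both feet are about 1–2 mm from their pad centres. The bar's outline fit and corners read by hand agree to within about 2 mm.

**Pivots:** the right end moved about 2–3 mm during the first swing. The left foot moved about 2 mm during the second.

**Forces:** wrist forces were under 8 N whenever I read them. At the end of each swing the gripper was carrying about 6 N of the bar's weight, close to its full weight. The gripped end was probably raised slightly as it went over the 1.5 mm pad edge. I lowered it 1 mm before opening the gripper each time.

**Disagreement:** the scene-camera fits differed from the top camera by up to about 8 mm once the bar was over the pads, because the bright pads blended into the bar's outline. I also tried a higher brightness threshold; those fits were poor in both cameras and I didn't use them.

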